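# Dispense one plug disc into the marked bay

## Robot

A 6-joint arm with a two-finger parallel gripper is mounted at the origin on a cart in front of the work surface, level with it; the furniture and walls round the work are solid. World frame = base frame: x ahead of the robot, y to its left, z up, the work surface at z = 0. Lengths are in m, angles in rad, forces in N, time in s.
With the tool pointing down it reaches from about 0.25 to 0.775 m from the base axis. Payload 4 kg.
Tool frame: the origin (TCP) lies at the very end of the fingers, on their centre line; the grasp point (between the pads) lies 19 mm behind it (robot.hold_point_z is the distance from the TCP to the grasp point, in m); z points along the fingers, y is the line along which they close (so a half turn about z gives the same grasp; the last joint's range is limited). The gripper opens to 94 mm and grips with 3 to 60 N. Pads are 16 mm wide; open, the fingers measure 119 mm over their backs; the gripper's body (75 mm by 177 mm) begins 78 mm behind the grasp point.
Start: joints at [-1.343, 0.087, 1.371, -0, 1.684, -0.103], TCP at [0.179, -0.52, 0.206] pointing down, gripper open.
Joint ranges: [-3.1, 3.1], [-0.76, 2.03], [0.27, 2.55], [-1.08, 4.22], [0.17, 2.65], [-2.57, 2.57]. Speed limits (rad/s): [2.79, 2.79, 3.14, 3.14, 3.14, 3.14].

## Interface

Orientations are given as [roll, pitch, yaw] about the fixed x, y, z axes, in that order (R = Rz(yaw) Ry(pitch) Rx(roll)).
In Python, from bench import robot gives the robot as it stands.
- The arm moves only by the tool carry_out, never from a script. Its argument "steps" is a list of rows, each a list of 3 entries, a list of its own where there are three numbers: the shift along the tool's x, y, z in m, then the turn about the tool's z in units of 10 degrees (1.0 is 10 degrees), then the closure, from -1 (fully open) to 1 (shut). In form: [[[tx, ty, tz], roll, jaw], ...]. A call has 1 to 10 rows; each row is the pose to reach, as a shift and turn from the pose commanded when the call began, along the tool's axes at that moment; what a row does not reach only later rows make up. A row lasts 1/8 s, in which the tool goes at most 62.5 mm and 10.7 degrees, less where a joint would pass 70% of its speed; a pose out of reach is approached as far as the arm can. A call with a gripper value outside its range is refused whole. The fingers move at their own pace and stop on an object; the grip force is fixed at half the most. Time passes only in rows, so rows that repeat a pose let the fingers close. It gives the time, the measured TCP pose, the force, the opening and the grip force at its end, in the units of the state.
- robot.get_obs(): the state, without advancing time (a new reading comes with each control period).
- robot.snapshot(name): name is "side" or "top"; returns a dict with "image" (480x640x3 uint8, red, green, blue), "z_map" (480x640 float32, m along the optical axis (not along the pixel's ray), 0 where there is no reading), "mtx" (3x3 intrinsics, pixels), "R" (3x3) and "t" (3): a world point X has camera coordinates R X + t. Camera axes: x right, y down, z forward; pixel columns grow to the right and rows downward; lengths in m; the calibration is good to about 2 mm. A picture is of the moment at which its call begins.
- robot.close_job(): hands the job in; it is judged then, once.
The state is a dict: "time": time; "joint_positions": joint angles; "qvel": joint speeds; "joint_torque": joint torques, N m; "tool_pos": TCP position; "ee_rot": TCP orientation; "wrist_force": force on the tool from outside, world axes, zero at the start; "wrist_torque": the same for the moment, N m; "width": finger opening in m; "finger_force": force on a finger pad.
Only numpy, scipy, OpenCV 4.12 (cv2) and the standard library are available. Lean on these libraries where they do the work, as an engineer would, in place of code of your own. Each camera call takes 0.05 s, during which the arm holds its last target. There are 200 camera calls.

## Task

One plug disc is needed for the order that is marked by the red slug. With the fingertips, press the dispenser's red plunger all the way down once and let it come back up, so that one disc comes out; then slide that disc along the bench, without picking it up, into the bay that has the red slug standing behind it, until it lies home against the bay's back wall. Leave the other discs in the dispenser, and the slugs and everything else where they stand.

Things in the scene. Friction and masses are not known exactly. Their poses are not given: they have to be found in the camera images.
- dispenser: Fixed disc dispenser. Origin: on the bench under the axis of its magazine; its -x points out of the outlet (about towards the robot), y to the plunger's side (robot's left), z up. Clear magazine: 53 mm wide, front face at x = -29 mm, 54 mm high, with three discs stacked on the bench. Blue housings: of the plunger, x = -18 to +42, y = +26 to +78 mm, 38 mm high; of the pusher, x = +21 to +96 mm, 52 mm wide, 26 mm high.
- outlet (a point): Point on the bench where the disc lies after the press, 60 mm in front of the dispenser's origin (the disc may slide 10 mm farther). The full press drives a hidden pusher 62 mm forward, which slides the lowest disc out through a 17 mm high slot onto the bench; on release it springs back and the stack drops by one. Another press would push out another disc.
- plunger_top (a point): Centre of the top face of the red plunger cap (34 mm diameter, 10 mm thick), beside the magazine: 12 mm behind and 52 mm left of the dispenser's origin, 71 mm above the bench when up. It is pressed straight down. A shelf with drawer units hangs 0.5 m above the back of the bench, from about x = 0.6 m in the robot's frame: keep the arm low and in front of it.
- plunger (a joint): Travel of the plunger in m: 0 up, 0.020 fully down at its stop. Spring: about 5 N to start, about 9 N at the bottom, plus a little damping; press at 0.05 m/s or slower.
- disc_0: The lowest disc of the stack, the one that comes out: orange plastic plug disc, 40 mm diameter, 14 mm thick, about 30 g, lying flat. Origin: centre of its underside, z up. At the start it is in the magazine.
- disc_1: Second disc of the stack, like disc_0; must stay in the magazine.
- disc_2: Top disc of the stack, like disc_0; must stay in the magazine.
- bay_left: Fixed low aluminium U-shaped bay without floor, at the robot's left of the dispenser. Origin: on the bench, where a disc's centre lies when home. +x points from the mouth (which faces the lane before the outlet) to the back wall, inner face at x = +20 mm. Side walls' inner faces y = +-30 mm from x = -18 mm on; the mouth flares to y = +-45 mm at x = -37 mm. Walls 14 mm high, 6 mm thick.
- bay_right: The same bay at the robot's right of the dispenser, its mouth also towards the lane in front of the dispenser.
- slug_red: Loose red tube, 25 mm diameter, 51 mm high, standing on the bench 60 to 70 mm beyond the origin of one of the two bays, behind its back wall; it marks the bay to be used. Origin: centre of its underside.
- slug_white: Loose white tube, 25 mm diameter, 49 mm high, standing in the same way behind the other bay. Origin: centre of its underside.
- polish_tin: Bystander: loose round tin with a yellow lid, 71 mm diameter, 56 mm high, behind the left bay. Origin: centre of its underside.
- tape_black: Bystander: loose roll of black tape lying flat, 74 mm diameter, 20 mm high, behind the right bay. Origin: centre of its underside.
- sanding_block: Bystander: loose grey sanding block, 66 x 98 x 25 mm, at the far right. Origin: centre of its underside.

How it is judged:
By the outcome, as a careful person would: the job done as asked, in the order asked, and still so for the second after the job is handed in, with the robot touching nothing.
It also fails if it takes over 51 s, if anything falls off the work surface, if the arm or the gripper's body presses on something with over 40 N, if the wrist force passes 120 N, or if a joint passes its speed limit or range.

## Working session

There is one attempt and no reset: what is moved stays moved. The work goes in short steps, Python scripts to look and compute and a tool call to move; the robot and the scene stay as the last step left them, time stands still between calls to the robot, and variables do not carry over. Pictures are saved under pics/ and viewed, at most 10 in all, crops included, and the job is handed in when it is done.

Besides the shell and the picture viewer there is one more tool, called as name([rows], argument=value, ...), one row to a line, values as JSON. carry_out: Moves the arm, as the interface text tells. Its arguments: {"type":"object","properties":{"steps":{"type":"array","items":{"type":"array"}}},"required":["steps"]}

```bash
mkdir -p pics
cat > h.py <<'E'
import numpy as np,cv2
from bench import robot
def snap(n,f):
    s=robot.snapshot(n); cv2.imwrite('pics/'+f,s['image'][:,:,::-1].copy()); np.savez('/tmp/'+n+'.npz',**s); return s
def ray(s,u,v,z):
    d=s['R'].T@np.linalg.inv(s['mtx'])@[u,v,1]; c=-s['R'].T@s['t']; return c+d*(z-c[2])/d[2]
def cloud(s):
    v,u=np.mgrid[:480,:640]; z=s['z_map']; k=np.linalg.inv(s['mtx'])
    p=np.stack([u*z,v*z,z],-1)@k.T; return (p-s['t'])@s['R']
E
python3 -c "
from h import *
for n in('top','side'):
  s=snap(n,n+'0.png'); print(n,s['mtx'].round(1).tolist(),(-s['R'].T@s['t']).round(3),s['R'].round(2).tolist())
o=robot.get_obs(); print(o['time'],o['tool_pos'],o['ee_rot'],o['width'])"
```

```text
top [[434.6, 0.0, 325.7], [0.0, 434.6, 233.5], [0.0, 0.0, 1.0]] [ 0.422 -0.044  1.244] [[0.02, -1.0, 0.01], [-1.0, -0.02, -0.08], [0.08, -0.01, -1.0]]
side [[488.0, 0.0, 324.3], [0.0, 488.0, 241.3], [0.0, 0.0, 1.0]] [0.443 0.796 0.631] [[-1.0, -0.07, 0.02], [-0.05, 0.53, -0.84], [0.05, -0.84, -0.54]]
0.1 [ 0.17851587 -0.51971746  0.20443653] [-3.13967694e+00 -1.76419685e-04  3.30802190e-01] 0.09427498722643775
```

View pics/top0.png

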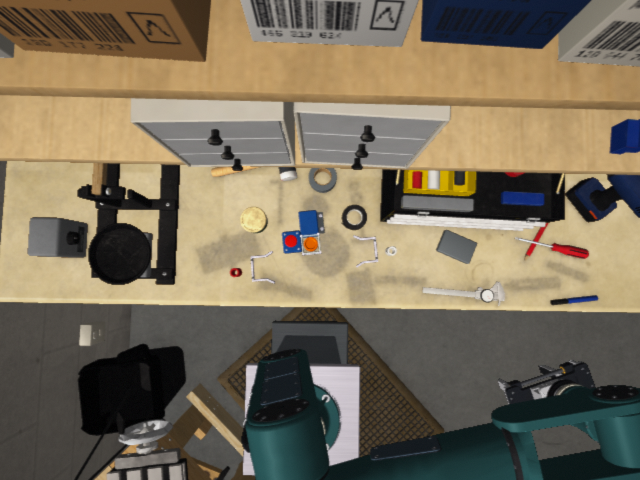

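View pics/side0.png

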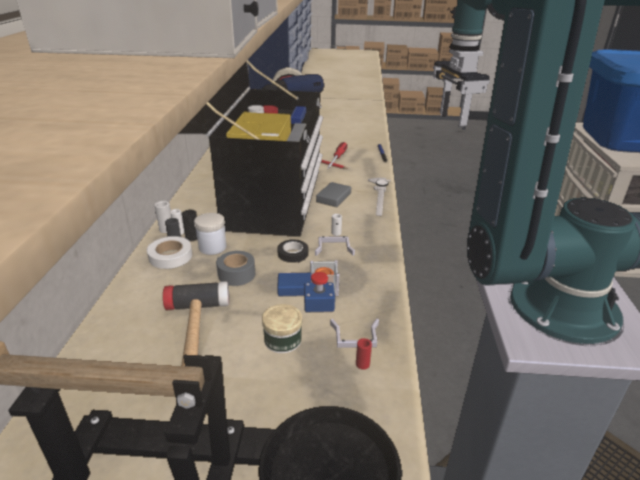

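The top view shows the red slug at (236,272) behind the left bay (258,268). The plunger is at (291,241) and the magazine with the orange disc at (311,243). The side view agrees: red slug at (363,353), plunger at (320,280).

```bash
cat > m.py <<'E'
from h import *
S={n:dict(np.load('/tmp/'+n+'.npz')) for n in('top','side')}
def cen(n,lo,hi,box):
    s=S[n]; h=cv2.cvtColor(s['image'],cv2.COLOR_RGB2HSV); m=cv2.inRange(h,lo,hi); k=np.zeros_like(m); u0,v0,u1,v1=box; k[v0:v1,u0:u1]=255; m&=k
    v,u=np.nonzero(m); return (u.mean(),v.mean(),len(u)),m
def tri(a,b):
    P=[S[n]['mtx']@np.c_[S[n]['R'],S[n]['t']] for n in('top','side')]
    x=cv2.triangulatePoints(P[0],P[1],np.array(a[:2],float),np.array(b[:2],float)); return (x[:3]/x[3]).ravel()
red=((0,150,90),(5,255,255))
C={n:cloud(S[n]) for n in S}
for nm,bt,bs in(('plunger',(280,230,301,252),(308,265,332,284)),('slug',(225,262,246,282),(350,335,376,372))):
    a,ma=cen('top',*red,bt); b,mb=cen('side',*red,bs); print(nm,a,b,'tri',tri(a,b).round(4)); print(' toponly z.07',ray(S['top'],a[0],a[1],.071).round(4),'cloud',np.median(C['top'][ma>0],0).round(4))
a,ma=cen('top',(8,150,120),(20,255,255),(300,230,325,256)); print('disc',a,ray(S['top'],a[0],a[1],.042).round(4),np.median(C['top'][ma>0],0))
# blue pusher housing edges, top
a,ma=cen('top',(100,120,50),(125,255,255),(298,205,330,236)); c=cv2.minAreaRect(np.argwhere(ma>0)[:,::-1].astype(np.float32)); print('pusher',c,[ray(S['top'],*p,.026)[:2].round(3).tolist() for p in cv2.boxPoints(c)])
s=S['top']['image'][200:300,220:400]; cv2.imwrite('pics/crop.png',cv2.resize(s[:,:,::-1],None,fx=4.4,fy=4.4,interpolation=cv2.INTER_CUBIC))
z=C['top'][...,2][245:290,240:285]; print('bench z',np.median(z));
E
python3 m.py
```

```text
plunger (np.float64(290.5), np.float64(240.66666666666666), 84) (np.float64(319.38194444444446), np.float64(277.2986111111111), 144) tri [0.4934 0.0389 0.0679]
 toponly z.07 [0.4934 0.0387 0.071 ] cloud [0.4927 0.0389 0.07  ]
slug (np.float64(234.58823529411765), np.float64(272.1764705882353), 34) (np.float64(365.2882882882883), np.float64(352.97297297297297), 111) tri [0.4038 0.1945 0.0301]
 toponly z.07 [0.4059 0.1865 0.071 ] cloud [0.4047 0.1894 0.0484]
disc (np.float64(310.4), np.float64(243.74545454545455), 165) [ 0.4877 -0.0145  0.042 ] [ 0.48744726 -0.01366477  0.03940172]
pusher ((307.0989990234375, 222.4901123046875), (23.283870697021484, 20.59726905822754), 84.2894058227539) [[0.578, 0.029], [0.585, -0.028], [0.519, -0.036], [0.512, 0.021]]
bench z -0.0007773681841014998
```

View pics/crop.png

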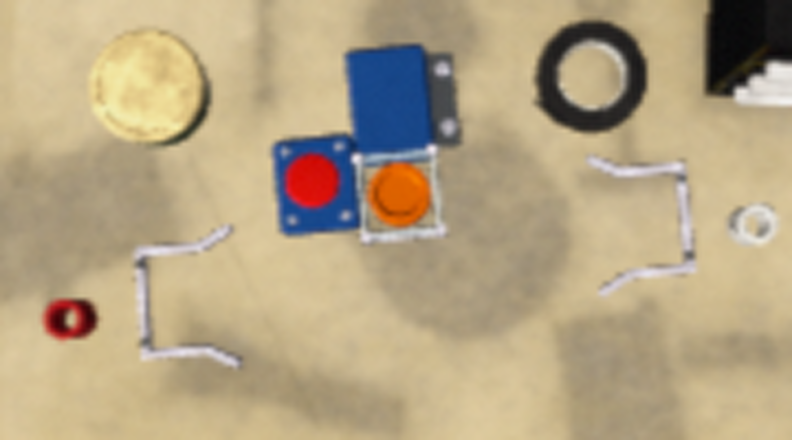

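The enlarged top crop shows the left bay's back wall from crop (141,255) to (146,353), with mouth tips at (232,230) and (240,362). The red slug is behind that wall at (70,318).

```bash
cat > b.py <<'E'
from h import *
s=dict(np.load('/tmp/top.npz'))
f=lambda u,v,z=.014: ray(s,(u+.5)/4.4-.5+220,(v+.5)/4.4-.5+200,z)[:2]
a,b,c,d=f(141,255),f(146,353),f(232,230),f(240,362)
print(a,b,c,d)
mb=(a+b)/2; mm=(c+d)/2; ax=mb-mm; L=np.linalg.norm(ax); ax/=L
w=b-a; n=np.array([-w[1],w[0]])/np.linalg.norm(w); n*=np.sign(n@ax)
print('back w',np.linalg.norm(w),'tips w',np.linalg.norm(c-d),'L',L,'ang axis',np.degrees(np.arctan2(*ax[::-1])),'ang normal',np.degrees(np.arctan2(*n[::-1])),'origin',mb-.023*ax,mb-.023*n)
x,y=.4877,-.0144; t=np.radians(6.9); print('outlet',x-.06*np.cos(t),y-.06*np.sin(t))
o=robot.get_obs(); yw=o['ee_rot'][2]; p=o['tool_pos']; R=np.array([[np.cos(yw),np.sin(yw)],[np.sin(yw),-np.cos(yw)]])
print('shift to plunger',R.T@(np.array([.4934,.0389])-p[:2]),p,np.degrees(yw))
E
python3 b.py
```

```text
[0.44702007 0.15102806] [0.38457849 0.14584456] [0.46415034 0.09320451] [0.37995073 0.0857241 ]
back w 0.06265635917628598 tips w 0.08453124698343624 L 0.05930240361871771 ang axis 96.05097027078916 ang normal 94.7454506162679 origin [0.41822379 0.12556445] [0.41770205 0.12551515]
outlet 0.4281345594842333 -0.021608210330078825
shift to plunger [ 0.47925175 -0.42605545] [ 0.17851587 -0.51971746  0.20443653] 18.953569323044086
```

carry_out([
  [[0.04, -0.036, 0.005], -0.7, 1],
  [[0.09, -0.08, 0.01], -1.5, 1],
  [[0.14, -0.124, 0.02], -2.3, 1],
  [[0.19, -0.169, 0.03], -3.1, 1],
  [[0.24, -0.213, 0.035], -3.9, 1],
  [[0.29, -0.258, 0.04], -4.7, 1],
  [[0.34, -0.302, 0.045], -5.5, 1],
  [[0.39, -0.347, 0.05], -6.3, 1],
  [[0.44, -0.391, 0.055], -7.0, 1],
  [[0.479, -0.426, 0.06], -7.6, 1],
])

```text
time: 1.35
tool_pos: [0.4804, 0.0164, 0.1475]
ee_rot: [3.141, 0.0, 1.661]
wrist_force: [-0.0, -0.3, 0.8]
width: 0.0005
finger_force: 0.0
```

carry_out([
  [[0, 0, 0], 0, 1],
  [[0, 0, 0.03], 0, 1],
  [[0, 0, 0.05], 0, 1],
  [[0, 0, 0.05], 0, 1],
])

```text
time: 1.85
tool_pos: [0.4779, 0.0133, 0.0959]
ee_rot: [-3.137, -0.0, 1.655]
wrist_force: [0.3, -0.7, 0.6]
width: 0.0005
finger_force: 0.0
```

```bash
python3 -c "
from h import *
o=robot.get_obs(); print(o['time'],o['tool_pos'],np.degrees(o['ee_rot']),o['width'],o['wrist_force'])
s=snap('side','s1.png'); t=snap('top','t1.png')
a=s['image'][220:340,240:400];b=t['image'][190:310,230:390]
cv2.imwrite('pics/c1.png',cv2.resize(np.hstack([a,b])[:,:,::-1],None,fx=2.5,fy=2.5,interpolation=cv2.INTER_CUBIC))"
```

```text
1.85 [0.47786415 0.0133355  0.09589593] [-1.79723237e+02 -1.22204043e-02  9.48396976e+01] 0.00047096149635958266 [ 0.27182389 -0.66112003  0.62667382]
```

View pics/c1.png

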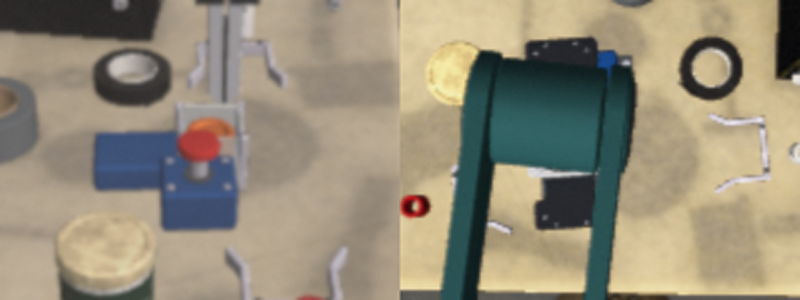

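The side crop shows the closed fingers short of the plunger, over the magazine. The move was rate-limited and stopped about 30 mm short, so I'm making up the rest.

carry_out([
  [[0.012, 0.009, 0], 0, 1],
  [[0.024, 0.018, 0], 0, 1],
  [[0.024, 0.018, 0.01], 0, 1],
  [[0.024, 0.018, 0.01], 0, 1],
])

```text
time: 2.45
tool_pos: [0.4948, 0.0402, 0.0864]
ee_rot: [-3.139, 0.0, 1.658]
wrist_force: [-0.4, 0.3, -0.1]
width: 0.0003
finger_force: 0.0
```

carry_out([
  [[-0.001, -0.001, 0.005], 0, 1],
  [[-0.001, -0.001, 0.01], 0, 1],
  [[-0.001, -0.001, 0.014], 0, 1],
  [[-0.001, -0.001, 0.018], 0, 1],
  [[-0.001, -0.001, 0.022], 0, 1],
  [[-0.001, -0.001, 0.026], 0, 1],
  [[-0.001, -0.001, 0.03], 0, 1],
  [[-0.001, -0.001, 0.033], 0, 1],
  [[-0.001, -0.001, 0.033], 0, 1],
])

```text
time: 3.58
tool_pos: [0.4948, 0.0386, 0.0563]
ee_rot: [3.141, 0.0, 1.657]
wrist_force: [-4.2, -0.3, 7.3]
width: 0.0006
finger_force: 3.7
```

carry_out([
  [[0, 0, 0.003], 0, 1],
  [[0, 0, 0.006], 0, 1],
  [[0, 0, 0.008], 0, 1],
  [[0, 0, 0.008], 0, 1],
])

```text
time: 4.08
tool_pos: [0.4949, 0.0386, 0.0511]
ee_rot: [3.141, 0.001, 1.657]
wrist_force: [-9.3, -0.4, 19.5]
width: 0.0004
finger_force: 10.0
```

carry_out([
  [[0, 0, 0.002], 0, 1],
  [[0, 0, 0.002], 0, 1],
])

```text
time: 4.32
tool_pos: [0.4949, 0.0386, 0.051]
ee_rot: [3.141, 0.001, 1.657]
wrist_force: [-11.9, -0.6, 28.6]
width: 0.0001
finger_force: 14.2
```

carry_out([
  [[0, 0, -0.006], 0, 1],
  [[0, 0, -0.012], 0, 1],
  [[0, 0, -0.018], 0, 1],
  [[0, 0, -0.024], 0, 1],
  [[0, 0, -0.03], 0, 1],
  [[0, 0, -0.05], 0, 1],
  [[0, 0, -0.07], 0, 1],
  [[0, 0, -0.07], 0, 1],
])

```text
time: 5.32
tool_pos: [0.4962, 0.0388, 0.1161]
ee_rot: [3.138, 0.0, 1.657]
wrist_force: [-0.2, -0.2, 0.8]
width: 0.0004
finger_force: 0.0
```

carry_out([
  [[-0.03, -0.02, 0], 0, 0.57],
  [[-0.07, -0.05, 0], 0, 0.57],
  [[-0.108, -0.079, 0], 0, 0.57],
  [[-0.108, -0.079, 0], 0, 0.57],
  [[-0.108, -0.079, 0.03], 0, 0.57],
  [[-0.108, -0.079, 0.04], 0, 0.57],
])

```text
time: 6.08
tool_pos: [0.4243, -0.0745, 0.0724]
ee_rot: [-3.138, -0.002, 1.658]
wrist_force: [0.3, 0.1, 0.2]
width: 0.0203
finger_force: 0.0
```

```bash
cat > d.py <<'E'
from h import *
import sys
o=robot.get_obs(); print(o['time'],o['tool_pos'],np.degrees(o['ee_rot'][2]),o['width'])
s=snap('side','s%s.png'%sys.argv[1]); a=s['image'][220:370,270:430]
cv2.imwrite('pics/c%s.png'%sys.argv[1],cv2.resize(a[:,:,::-1],None,fx=4,fy=4,interpolation=cv2.INTER_CUBIC))
C=cloud(s); m=cv2.inRange(cv2.cvtColor(s['image'],cv2.COLOR_RGB2HSV),(8,150,100),(20,255,255))
n,l,st,ce=cv2.connectedComponentsWithStats(m)
for i in range(1,n):
    if st[i][4]>25:
        p=C[(l==i)]; q=p[p[:,2]>np.percentile(p[:,2],75)-.003]
        print(st[i],ce[i].round(1),'zmax',p[:,2].max().round(3),'top xy mid',((q.min(0)+q.max(0))/2).round(4),(q.max(0)-q.min(0)).round(3),'ray',ray(s,*ce[i],.011).round(4))
E
python3 d.py 2
```

```text
6.075 [ 0.42431999 -0.07452612  0.07238465] 94.98442398781214 0.02027305684598632
[344 278  17  15 193] [352.4 284.7] zmax 0.631 top xy mid [0.4288 0.3782 0.3206] [0.034 0.835 0.622] ray [ 0.4279 -0.0182  0.011 ]
```

View pics/c2.png

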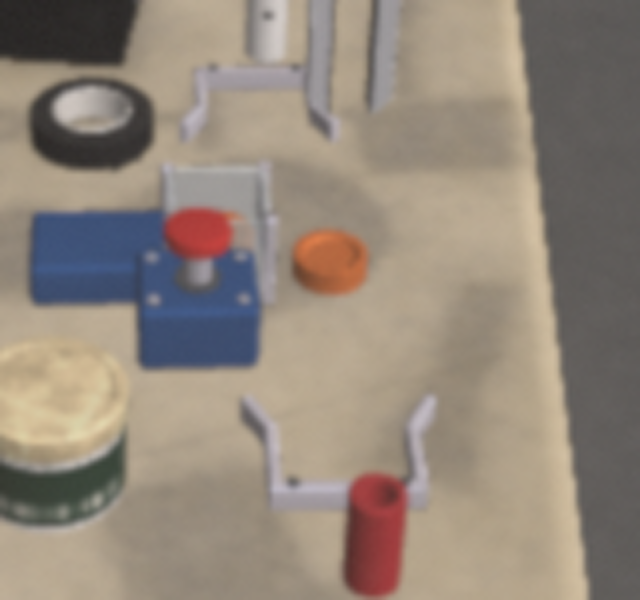

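The disc is out at side pixel (352,285), about (0.428, -0.019). The plunger is back up and the fingers are behind the disc, so I'm lowering now.

carry_out([
  [[0, 0.004, 0.03], 0, 0.57],
  [[0, 0.004, 0.055], 0, 0.57],
  [[0, 0.004, 0.067], 0, 0.57],
  [[0, 0.004, 0.067], 0, 0.57],
])

```text
time: 6.62
tool_pos: [0.4292, -0.0748, 0.0074]
ee_rot: [-3.14, -0.001, 1.658]
wrist_force: [-0.4, -0.8, 0.1]
width: 0.0201
finger_force: 0.0
```

```bash
python3 -c "
from h import *
s=dict(np.load('/tmp/side.npz'))
f=lambda u,v:ray(s,(u+.5)/4-.5+270,(v+.5)/4-.5+220,.014)[:2].round(4)
print(f(278,485),f(422,485),f(247,400),f(432,400)); print(robot.get_obs()['tool_pos'])"
```

```text
[0.4483 0.1528] [0.3839 0.147 ] [0.4653 0.0975] [0.3781 0.0895]
[ 0.42922923 -0.0748308   0.00741557]
```

carry_out([
  [[0.012, 0, 0.001], 0, 0.57],
  [[0.02, 0, 0.001], 0, 0.57],
  [[0.026, 0, 0.001], 0, 0.57],
  [[0.034, 0, 0.001], 0, 0.57],
  [[0.043, 0.001, 0.001], 0, 0.57],
  [[0.052, 0.001, 0.001], 0, 0.57],
  [[0.061, 0.002, 0.001], 0, 0.57],
  [[0.07, 0.002, 0.001], 0, 0.57],
  [[0.079, 0.003, 0.001], 0, 0.57],
  [[0.085, 0.003, 0.001], 0, 0.57],
])

```text
time: 7.88
tool_pos: [0.4251, 0.0102, 0.0068]
ee_rot: [-3.142, 0.0, 1.658]
wrist_force: [0.2, -0.2, 0.1]
width: 0.0202
finger_force: 0.2
```

```bash
python3 d.py 3
```

```text
7.875 [0.42507451 0.0102477  0.00680888] 94.97721325745468 0.020160616954213655
[346 296  18  15 220] [355.  302.7] zmax 0.631 top xy mid [0.4241 0.407  0.3206] [0.037 0.778 0.622] ray [0.4216 0.0398 0.011 ]
```

View pics/c3.png

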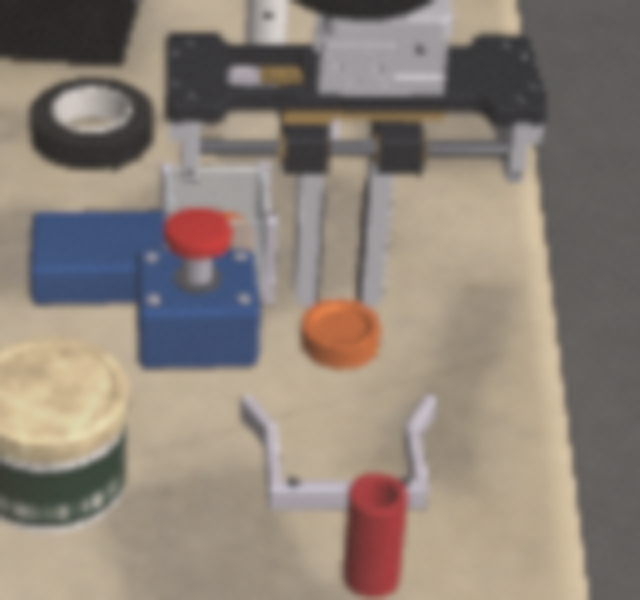

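The disc, at crop (341,333), is held between both fingertips and heading for the bay. I'm continuing the push.

carry_out([
  [[0.01, 0, 0], 0, 0.57],
  [[0.019, 0.001, 0], 0, 0.57],
  [[0.028, 0.001, 0], 0, 0.57],
  [[0.037, 0.001, 0], 0, 0.57],
  [[0.046, 0.002, 0], 0, 0.57],
  [[0.055, 0.002, 0], 0, 0.57],
  [[0.063, 0.002, 0], 0, 0.57],
  [[0.071, 0.003, 0], 0, 0.57],
  [[0.078, 0.003, 0], 0, 0.57],
  [[0.084, 0.003, 0], 0, 0.57],
])

```text
time: 9.18
tool_pos: [0.4208, 0.094, 0.0068]
ee_rot: [-3.142, 0.0, 1.657]
wrist_force: [0.7, -0.1, -0.3]
width: 0.0198
finger_force: 0.1
```

carry_out([
  [[0.002, 0, 0], 0, 0.57],
  [[0.004, 0, 0], 0, 0.57],
  [[0.006, 0, 0], 0, 0.57],
  [[0.006, 0, 0], 0, 0.57],
])

```text
time: 9.68
tool_pos: [0.4203, 0.0996, 0.0069]
ee_rot: [3.142, 0.0, 1.657]
wrist_force: [0.3, -0.2, 0.7]
width: 0.0204
finger_force: 0.0
```

No wall contact yet, so I'm continuing in small steps.

carry_out([
  [[0.001, 0, 0], 0, 0.57],
  [[0.002, 0, 0], 0, 0.57],
  [[0.003, 0, 0], 0, 0.57],
  [[0.003, 0, 0], 0, 0.57],
])

```text
time: 10.18
tool_pos: [0.4203, 0.1009, 0.0069]
ee_rot: [3.142, 0.004, 1.657]
wrist_force: [-0.7, -5.8, 0.2]
width: 0.0201
finger_force: 2.5
```

```bash
python3 d.py 4
```

```text
10.175 [0.42026766 0.10089189 0.00689303] 94.96535992155975 0.02007427284132853
[347 326  20  13 213] [356.6 332.2] zmax 0.016 top xy mid [0.4174 0.1256 0.0131] [0.035 0.035 0.005] ray [0.4172 0.1242 0.011 ]
```

View pics/c4.png

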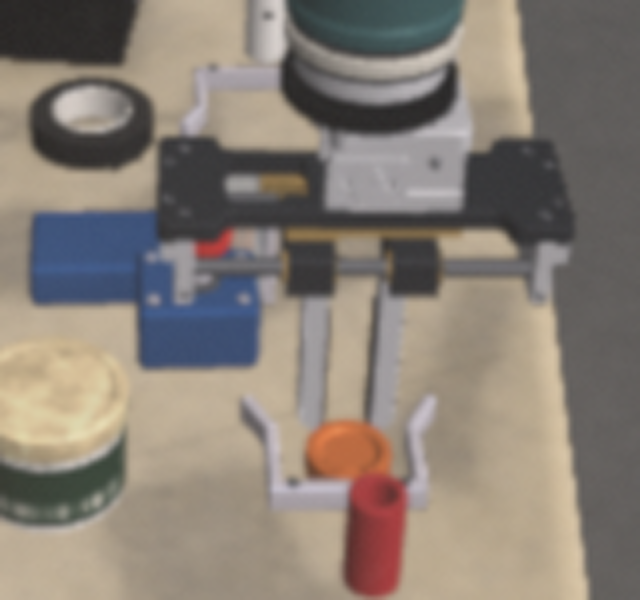

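The disc is home: the force rose to 5.8 N against the back wall, and the picture shows the disc centred at crop (348,452). I'm retreating.

carry_out([
  [[-0.006, 0, 0], 0, 0.57],
  [[-0.015, 0, 0], 0, 0.57],
  [[-0.02, 0, -0.02], 0, 0.57],
  [[-0.02, 0, -0.06], 0, 0.57],
  [[-0.03, -0.03, -0.11], 0, 0.57],
  [[-0.08, -0.06, -0.14], 0, 0.57],
  [[-0.14, -0.09, -0.15], 0, 0.57],
  [[-0.2, -0.1, -0.15], 0, 0.57],
  [[-0.25, -0.1, -0.15], 0, 0.57],
  [[-0.25, -0.1, -0.15], 0, 0.57],
])

```text
time: 11.48
tool_pos: [0.3414, -0.1582, 0.1568]
ee_rot: [3.142, 0.0, 1.65]
wrist_force: [-0.2, 0.8, -0.2]
width: 0.0201
finger_force: 0.0
```

```bash
python3 d.py 5; python3 -c "
from h import *
b=snap('top','t5.png')['image'][200:300,220:400]; cv2.imwrite('pics/c6.png',cv2.resize(b[:,:,::-1],None,fx=4.4,fy=4.4,interpolation=cv2.INTER_CUBIC))"
```

```text
11.475 [ 0.34143544 -0.1582456   0.15683148] 94.53577469464389 0.020109170767355678
[347 326  20  13 212] [356.5 332.2] zmax 0.631 top xy mid [0.4213 0.4526 0.3207] [0.043 0.686 0.621] ray [0.4174 0.1243 0.011 ]
```

View pics/c6.png

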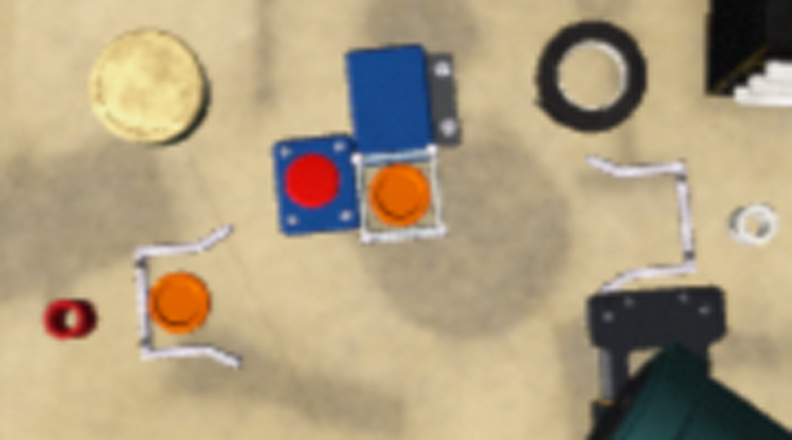

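The disc lies against the left bay's back wall at crop (180,302). The other discs are still in the magazine at (400,193), and the slugs and the rest have not moved.

```bash
python3 -c "
from bench import robot
print(robot.close_job())"
```

```text
the job is handed in; nothing more can be done
None
```

The job is handed in: one press brought out one disc, which I slid home against the back wall of the left bay (the red slug's); the pictures show nothing else moved.

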